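Take the notched slide off the warmer and show its label

TASK

Slide the steel tray along the warming plate, without lifting or tipping it, from the triple-ring warm spot until its middle is over the cross of the rest spot, and leave it there with the glass slide still standing in it. Then take the slide out by its clear glass, never touching the frosted end (the end with the notched corner), and finish still holding it steady, label face up and leaned at least halfway from upright to flat, with the frosted end over the middle of the log notebook, 10 to 15 cm above the worktop. The label face is the one from which the notch is at the upper right while the slide stands in the tray; leave the bottle, jar and box nearby alone.

Things in the scene. Friction and masses are not known exactly. Their poses are not given: they have to be found in the camera images.
- plate: Fixed flat aluminium slide-warming plate, 190 x 420 x 18 mm; origin at the centre of its underside on the worktop, x along its short side, y along its long side, z up; its top is flat and smooth, 18 mm above the worktop.
- warm_mark: Flat marking on the plate's top: three concentric dark rings, the largest 104 mm in diameter (the warm spot, where the tray starts). Origin at their centre, on the plate's top. It can be at either end of the plate.
- rest_mark: Flat marking on the plate's top: one dark ring 104 mm in diameter with a small cross at its centre (the rest spot), 190 mm from the warm spot. Origin at the centre of the cross, on the plate's top.
- tray: Loose steel tray, 0.3 kg, 124 x 64 mm (x, y), floor 5 mm, rim 8 mm high. Origin: centre of its underside, x lengthwise, z up. Grey combs and end stops (x 40 to 56 mm each side of the middle, 26 mm high, 25 mm wide) hold the slide on edge with 1 mm play per side; open between them. A black lug stands beyond each short end, 14 mm wide (y), 20 mm long, top at 45 mm. Any yaw.
- lug_a (a point): Grip point in the lug at the tray's +x end: 74 mm from the tray's middle, 32 mm above its underside, 13 mm below the lug's top. Pinch the lug across the tray's y (14 mm).
- lug_b (a point): The same grip point in the lug at the tray's -x end.
- slide: Loose glass slide, 80 g, 100 x 8 x 40 mm (x, y, z as it stands on its long edge). Origin: middle of its lower long edge, 5 mm above the tray's underside; starts parallel to the tray. Frosted (white) end x = -50 to -22 mm, rest clear. Notch 12 x 12 mm at the top corner of the frosted end (x below -38, z above 28). Label face is +y; seen from there the notch is at the upper right.
- label (a point): Middle of the frosted end on the label face: x = -34, y = +4, z = 20 mm in the slide's frame; its y axis is the outward normal of the label face.
- clear_half (a point): Point inside the clear glass to grip across the 8 mm thickness (y): x = +10, y = 0, z = 28 mm in the slide's frame, 12 mm below the top edge, between the combs.
- logbook: Fixed log notebook lying on the worktop, 210 x 152 mm, 13 mm thick with its spiral; origin at the centre of its underside.
- log_middle (a point): Middle of the log notebook, 13 mm above the worktop.
- dropper: Bystander: brown dropper bottle, 33 mm across, 96 mm tall, origin under its centre; leave alone.
- jar: Bystander: small white-lidded specimen jar, 44 mm across, 56 mm tall, origin under its centre; leave alone.
- coverslips: Bystander: small white cover slip box, 31 x 31 x 19 mm, origin under its centre; leave alone.
Things that resemble listed ones, but are neither listed nor needed, are in the scene too. Of the things shaped like the slide, the glass one is meant. There is more than one size of the tray; the one meant has the size given above.

How it is judged:
By the outcome, as a careful person would: the job done as asked, in the order asked, and still so for the second after the job is handed in, while the arm keeps its last pose, push and grip.
It also fails if it takes over 51 s, if anything falls off the work surface, if the arm or the gripper's body presses on something with over 40 N, if the wrist force passes 120 N, or if a joint passes its speed limit or range.

ROBOT

A 6-joint arm with a two-finger parallel gripper is mounted at the origin on a cart in front of the work surface, level with it; the furniture and walls round the work are solid. World frame = base frame: x ahead of the robot, y to its left, z up, the work surface at z = 0. Lengths are in mm, angles in rad, forces in N, time in s.
With the tool pointing down it reaches from about 350 to 975 mm from the base axis. Payload 7.1 kg.
Tool frame: the origin (TCP) lies at the very end of the fingers, on their centre line; the grasp point (between the pads) lies 19 mm behind it; z points along the fingers, y is the line along which they close (so a half turn about z gives the same grasp; the last joint's range is limited). The gripper opens to 88 mm and grips with 3 to 60 N. Pads are 20 mm wide; open, the fingers measure 115 mm over their backs; the gripper's body (75 mm by 178 mm) begins 61 mm behind the grasp point.
Start: joints at [1.173, 0.423, 1.63, -0, 1.089, -0.019], TCP at [231.096, 580.689, 222.675] pointing down, gripper open.
Joint ranges: [-3, 3], [-0.9, 2.11], [0.09, 2.58], [-1.31, 4.45], [0.11, 2.69], [-2.54, 2.54]. Speed limits (rad/s): [2.39, 2.39, 3.01, 3.14, 3.14, 3.14].

INTERFACE

Orientations are given as a rotation vector (axis times angle).
In Python, from workcell import * gives the robot as it stands.
- The arm moves only by the tool step_arm, never from a script. Its argument "deltas" is a list of rows, each a list of 3 entries, a list of its own where there are three numbers: the shift along the tool's x, y, z in units of 300 mm (1.0 is 300 mm), then the turn, a rotation vector about the tool's x, y, z in units of 1.5 rad (1.0 is 1.5 rad), then the gripper command: -1 is shut, 1 is fully open, values between are in proportion. In form: [[[dx, dy, dz], [rx, ry, rz], gripper], ...]. A call has 1 to 20 rows; each row is the pose to reach, as a shift and turn from the pose commanded when the call began, along the tool's axes at that moment; what a row does not reach only later rows make up. A row lasts 1/12 s, in which the tool goes at most 41.7 mm and 7.16 degrees, less where a joint would pass 70% of its speed; a pose out of reach is approached as far as the arm can. A call with a number of a shift or a turn outside -1 to 1 is refused whole. A call with a gripper value outside its range is refused whole. The fingers move at their own pace and stop on an object; the grip force is fixed at half the most. Time passes only in rows, so rows that repeat a pose let the fingers close. It gives the time, the measured TCP pose, the force, the opening and the grip force at its end, in the units of the state.
- get_obs(): the state, without advancing time (a new reading comes with each control period).
- get_image(name): name is "scene" or "top" or "wrist"; returns a dict with "pixels" (480x640x3 uint8, red, green, blue), "fx", "fy", "cx", "cy" (pixels), "T" (4x4, takes a point from camera to world coordinates). Camera axes: x right, y down, z forward; pixel columns grow to the right and rows downward; lengths in mm; the calibration is good to about 2 mm. A picture is of the moment at which its call begins. There is no depth.
- close_job(): hands the job in; it is judged then, once.
The state is a dict: "t": time; "qpos": joint angles; "qvel": joint speeds; "joint_torque": joint torques, N m; "ee_pos": TCP position; "orientation": TCP orientation; "ft_force": force on the tool from outside, world axes, zero at the start; "moment": the same for the moment, N m; "width": finger opening in mm; "grasp_force": force on a finger pad.
Only numpy, scipy, OpenCV 4.12 (cv2) and the standard library are available. Lean on these libraries where they do the work, as an engineer would, in place of code of your own. Each camera call takes 0.05 s, during which the arm holds its last target. There are 200 camera calls.

## Working session

There is one attempt and no reset: what is moved stays moved. The work goes in short steps, Python scripts to look and compute and a tool call to move; the robot and the scene stay as the last step left them, time stands still between calls to the robot, and variables do not carry over. Pictures are saved under pics/ and viewed, at most 10 in all, crops included, and the job is handed in when it is done.

Besides the shell and the picture viewer there is one more tool, called as name(argument=value, ...) on one line, values as JSON. step_arm: Moves the arm, as the interface text tells. Its arguments: {"type":"object","properties":{"deltas":{"type":"array","items":{"type":"array"}}},"required":["deltas"]}

```bash
ls; mkdir -p pics; cat > h.py <<'E'
from workcell import *
import numpy as np, cv2
from scipy.spatial.transform import Rotation as R
def grab(name,fn):
    im=get_image(name); cv2.imwrite(fn,im["pixels"][:,:,::-1]); 
    np.savez(fn+".npz",**{k:np.array(im[k]) for k in("pixels","fx","fy","cx","cy","T")}); return im
def load(fn): return np.load(fn+".npz")
def ray(im,u,v,z):
    T=np.array(im["T"]); d=T[:3,:3]@np.array([(u-im["cx"])/im["fx"],(v-im["cy"])/im["fy"],1.]); o=T[:3,3]
    return o+d*(z-o[2])/d[2]
def proj(im,p):
    T=np.array(im["T"]); c=T[:3,:3].T@(np.array(p,float)-T[:3,3]); return [round(float(im["fx"]*c[0]/c[2]+im["cx"]),1),round(float(im["fy"]*c[1]/c[2]+im["cy"]),1)]
E
python3 - <<'E'
from h import *
a=grab("scene","pics/s0.png");b=grab("top","pics/t0.png")
for i in(a,b):print(i["fx"],np.round(i["T"],3).tolist())
o=get_obs();print(o["t"],o["ee_pos"],o["orientation"],o["width"])
E
```

```text
pics
513.6535026549454 [[0.852, -0.227, 0.472, -131.719], [-0.524, -0.359, 0.772, -981.118], [-0.005, -0.905, -0.425, 675.451], [0.0, 0.0, 0.0, 1.0]]
478.17354312448964 [[0.011, -0.985, 0.172, 330.52], [-1.0, -0.015, -0.027, 146.347], [0.029, -0.172, -0.985, 1196.916], [0.0, 0.0, 0.0, 1.0]]
0.1 [230.8960315  580.26190453 221.96956472] [-5.91331904e-01 -3.08515422e+00  2.10517528e-03] 87.61851154212383
```

View pics/t0.png

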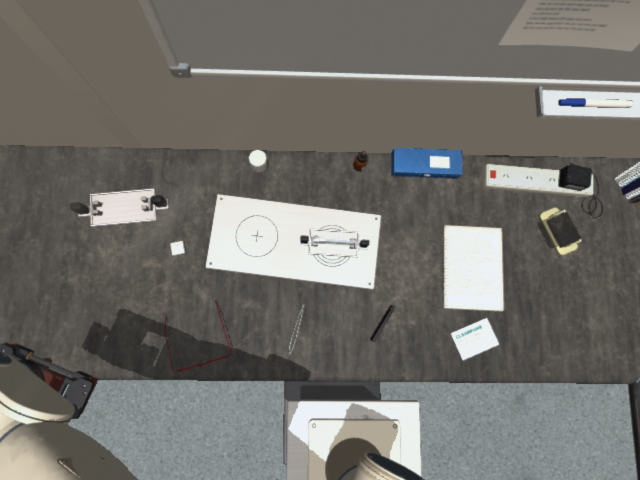

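View pics/s0.png

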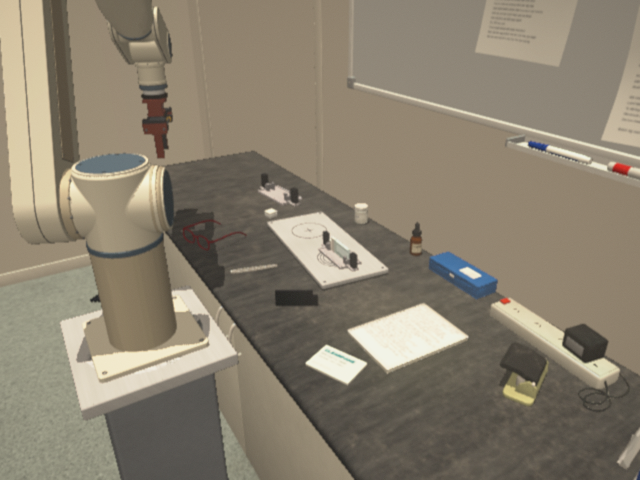

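The top view shows two trays. One is at (333,243), standing on the rings on the plate, and the other is a bigger one on the bench at (123,207). The plate tray fits: it is on the triple ring and is the smaller of the two. The cross is at (257,236), the notebook at (474,268), the jar at (258,160), the dropper at (361,161) and the box at (178,248). The scene view agrees. I'll measure these and take an enlarged crop to confirm.

```bash
python3 - <<'E'
from h import *
b=load("pics/t0.png");a=load("pics/s0.png")
pl=np.array([ray(b,u,v,18)[:2] for u,v in((221,198),(379,217),(373,286),(210,263))]);print("screws",pl.round(),pl.mean(0).round(1))
print("cross",ray(b,257,236,18).round(1),"rings",ray(b,332.5,246,18).round(1))
for z,n,u,v in((63,"lugL",305,240),(63,"lugR",364.5,243.5),(13,"log",474,268),(56,"jar",258,157),(96,"drop",362,155),(19,"box",177,248),(23,"trayTL",311,228),(23,"TR",358,231),(23,"BR",356,257),(23,"BL",309,253),(18,"big",90,192),(18,"bigr",155,189)):print(n,ray(b,u,v,z).round(1))
# logbook contour
g=cv2.inRange(b["pixels"][200:330,420:530],(190,190,180),(255,255,255))
c=max(cv2.findContours(g,0,2)[0],key=cv2.contourArea);r=cv2.minAreaRect(c);print("log",r,ray(b,r[0][0]+420,r[0][1]+200,11).round(1))
ct=cv2.resize(b["pixels"][190:290,270:400],None,fx=5,fy=5,interpolation=cv2.INTER_CUBIC)[:,:400+250]
cs=cv2.resize(a["pixels"][215:285,300:400],None,fx=6,fy=6,interpolation=cv2.INTER_CUBIC)
k=np.zeros((600,800,3),np.uint8);ct=cv2.resize(ct,(400,308));cs=cv2.resize(cs,(400,280));
k[:308,:400]=ct;k[:280,400:]=cs
k[310:600,:400]=cv2.resize(b["pixels"][170:243,70:170],(400,290),interpolation=cv2.INTER_CUBIC);k[310:600,400:]=cv2.resize(a["pixels"][165:225,240:322],(400,290),interpolation=cv2.INTER_CUBIC)
cv2.imwrite("pics/c1.png",k[:,:,::-1])
E
```

```text
screws [[640. 334.]
 [598. -66.]
 [423. -49.]
 [475. 355.]] [534.1 143.5]
cross [544.2 240.9  18. ] rings [521.8  51.8  18. ]
lugL [528.1 121.7  63. ]
lugR [521.8 -22.   63. ]
log [ 472.  -305.2   13. ]
jar [737.3 241.1  56. ]
drop [733.4 -13.2  96. ]
box [510.8 437.3  19. ]
trayTL [565.8 106.2  23. ]
TR [560.1 -11.9  23. ]
BR [494.2  -6.4  23. ]
BL [502.5 110.6  23. ]
big [650.  662.7  18. ]
bigr [660.8 501.3  18. ]
log ((53.0, 68.0), (84.0, 58.0), 90.0) [ 472.2 -303.4   11. ]
```

View pics/c1.png

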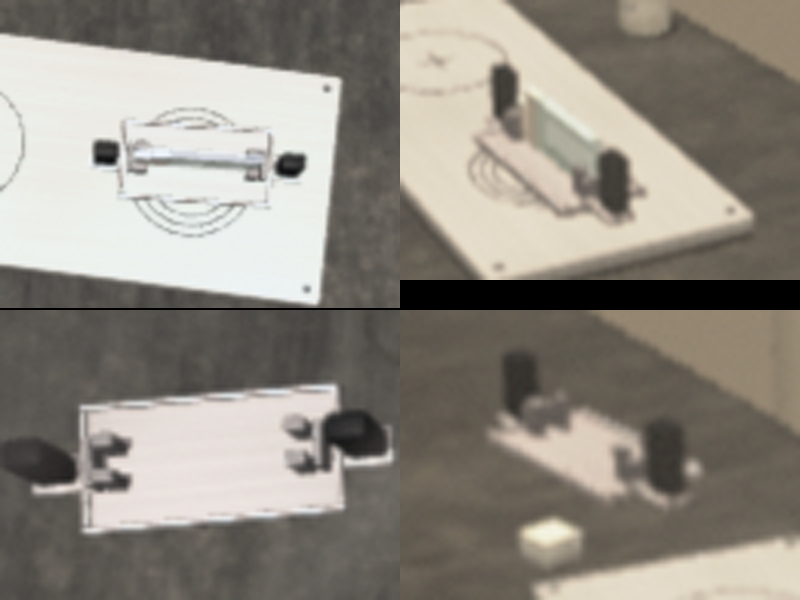

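Confirmed: the tray on the rings is about 120 x 64 mm and holds the glass slide, while the bench tray is larger and empty. Its middle is near (525, 50) with its length about 3° off +y. Next I'll go above its +y lug and look for the frosted end.

```bash
cat >> h.py <<'E'
def rows(p,tooly=None,Rt=None):
    "shift/turn units to reach TCP p, tool down with y along heading tooly (deg), or rotation Rt"
    o=get_obs(); R0=R.from_rotvec(o["orientation"])
    if Rt is None and tooly is not None:
        a=np.radians(tooly); y=np.array([np.cos(a),np.sin(a),0]); z=np.array([0,0,-1.]); Rt=R.from_matrix(np.stack([np.cross(y,z),y,z],1))
    Rt=Rt or R0
    print("t",round(o["t"],2),"ee",np.round(o["ee_pos"],1),"q",np.round(o["qpos"],3),"w",round(o["width"],1))
    print("shift",(R0.inv().apply(np.array(p)-o["ee_pos"])/300).round(4),"turn",((R0.inv()*Rt).as_rotvec()/1.5).round(4))
E
python3 - <<'E'
from h import *
rows((528,124,190),-2.7)
E
```

```text
t 0.1 ee [230.9 580.3 222. ] q [ 1.173  0.424  1.631 -0.     1.089 -0.019] w 87.6
shift [-1.4825 -1.0468  0.108 ] turn [-8.000e-04  6.000e-04  8.261e-01]
```

step_arm(deltas=[[[-0.75,-0.52,0.05],[0,0,0.4],1],[[-0.75,-0.52,0.05],[0,0,0.4],1],[[-0.75,-0.52,0.05],[0,0,0.4],1],[[-0.75,-0.52,0.05],[0,0,0.4],1],[[-0.75,-0.52,0.05],[0,0,0.4],1],[[-0.75,-0.52,0.05],[0,0,0.4],1],[[-0.75,-0.52,0.05],[0,0,0.4],1]])

```text
t: 0.68
ee_pos: [383.4, 349.2, 207.2]
orientation: [1.479, 2.771, -0.002]
ft_force: [-0.2, -0.4, 0.1]
width: 88.3
grasp_force: 0.0
```

```bash
python3 - <<'E'
from h import *
rows((528,124,190),-2.7)
E
```

```text
t 0.68 ee [383.4 349.2 207.2] q [ 7.160e-01  2.890e-01  1.876e+00 -1.000e-03  9.790e-01  1.260e-01] w 88.3
shift [-0.8919 -0.0174  0.0581] turn [-0.0006  0.0008  0.4249]
```

step_arm(deltas=[[[-0.89,-0.02,0.06],[0,0,0.425],1],[[-0.89,-0.02,0.06],[0,0,0.425],1],[[-0.89,-0.02,0.06],[0,0,0.425],1],[[-0.89,-0.02,0.06],[0,0,0.425],1],[[-0.89,-0.02,0.06],[0,0,0.425],1],[[-0.89,-0.02,0.06],[0,0,0.425],1],[[-0.89,-0.02,0.06],[0,0,0.425],1],[[-0.89,-0.02,0.06],[0,0,0.425],1],[[-0.89,-0.02,0.06],[0,0,0.425],1]])

```text
t: 1.43
ee_pos: [526.3, 126.9, 189.2]
orientation: [-2.273, -2.167, 0.001]
ft_force: [0.0, 0.3, -0.0]
width: 87.8
grasp_force: 0.0
```

```bash
python3 - <<'E'
from h import *
a=grab("wrist","pics/w0.png");print(np.round(a["T"],3).tolist(),a["fx"])
E
```

```text
[[0.999, -0.044, -0.014, 530.056], [-0.046, -0.968, -0.245, 193.077], [-0.003, 0.246, -0.969, 351.597], [0.0, 0.0, 0.0, 1.0]] 347.2787699879377
```

View pics/w0.png

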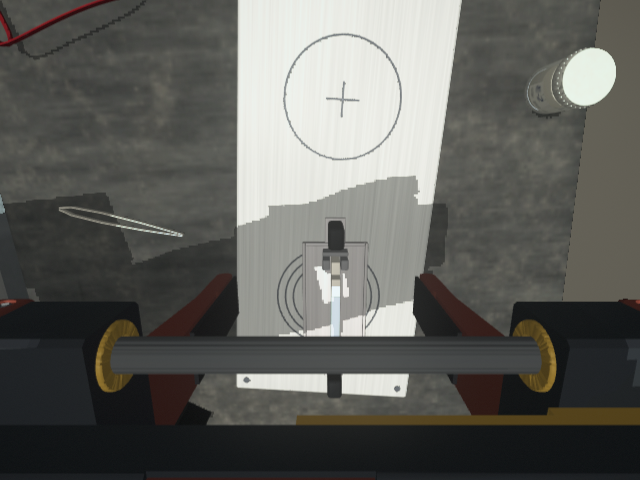

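The wrist view shows the +y lug at (335,235) with its top near (335,228), the slide along column 336 with whitish glass at rows 270-335, the far lug at (334,385), and the cross at (342,99). I'll compute the positions and zoom in on the slide.

```bash
python3 - <<'E'
from h import *
a=load("pics/w0.png");s=load("pics/s0.png")
print("cross",ray(a,342.5,99,18).round(1))
g=cv2.inRange(a["pixels"][205:260,315:360],(0,0,0),(45,45,45));n,l,st,c=cv2.connectedComponentsWithStats(g);print(st[1:]+[[315,205,0,0,0]],c[1:])
for z,u,v in((63,328,222),(63,344,222),(23,304,242),(23,366,242)):print(z,u,v,ray(a,u,v,z).round(1))
k=np.hstack([cv2.resize(a["pixels"][210:340,295:375],(370,600),interpolation=cv2.INTER_CUBIC),cv2.resize(s["pixels"][225:275,315:365],(430,600),interpolation=cv2.INTER_CUBIC)])
cv2.imwrite("pics/c2.png",k[:,:,::-1])
# predicted for center 525,50 yaw
th=np.radians(87.2);C=np.array([525,50,18.]);x=np.array([np.cos(th),np.sin(th),0])
for d in(50,38,22,-22,-50):
  print(d,"top",proj(a,C+x*d+[0,0,45]),"scene top",proj(s,C+x*d+[0,0,45]),proj(s,C+x*d+[0,0,33]))
E
```

```text
cross [546.7 242.7  18. ]
[] []
63 328 222 [528.9 139.9  63. ]
63 344 222 [542.4 139.3  63. ]
23 304 242 [504.5 113.9  23. ]
23 366 242 [564.8 111.1  23. ]
50 top [328.3, 267.3] scene top [327.8, 236.1] [327.8, 240.0]
38 top [328.3, 280.3] scene top [329.9, 237.8] [329.9, 241.7]
22 top [328.2, 297.2] scene top [332.8, 240.0] [332.8, 244.0]
-22 top [328.0, 341.7] scene top [340.9, 246.5] [340.9, 250.5]
-50 top [327.9, 368.5] scene top [346.4, 250.8] [346.3, 254.9]
```

View pics/c2.png

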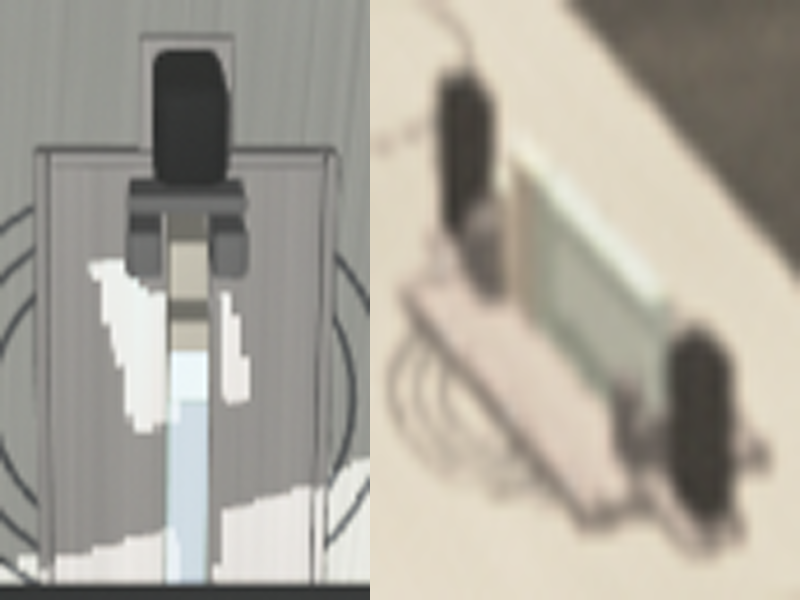

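The crop shows beige and white frosted glass with a notch step at the +y end of the slide (rows 275-297), and clear blue glass from row 297 on. So the frosted end is at +y and the label face looks +x, away from the robot. Now I'll refine the lug position and yaw.

```bash
python3 - <<'E'
from h import *
a=load("pics/w0.png")
for n,u,v,z in(("lug-y edge",336.4,249.6,63),("slide22",335.8,297,63),("slide",335.6,333,63),("tray TL",303.5,242.3,26),("TR",367.3,242.3,26),("L low",305,334,26),("lugfar",334.5,385,63)):print(n,ray(a,u,v,z).round(1))
rows((534,123,60),-3)
E
```

```text
lug-y edge [535.1 115.5  63. ]
slide22 [532.8  71.9  63. ]
slide [531.3  36.5  63. ]
tray TL [504.3 114.3  26. ]
TR [565.8 111.5  26. ]
L low [499.8  16.7  26. ]
lugfar [528.1 -18.1  63. ]
t 1.48 ee [525.9 127.8 189.3] q [0.216 0.345 1.842 0.    0.956 0.262] w 87.8
shift [-0.0146  0.0283  0.431 ] turn [-0.0008 -0.      0.0041]
```

step_arm(deltas=[[[-0.008,0.034,0.1],[0,0,0.004],0.0],[[-0.008,0.034,0.2],[0,0,0.004],0.0],[[-0.008,0.034,0.3],[0,0,0.004],0.0],[[-0.008,0.034,0.4],[0,0,0.004],0.0],[[-0.008,0.034,0.48],[0,0,0.004],0.0],[[-0.008,0.034,0.528],[0,0,0.004],0.0],[[-0.008,0.034,0.528],[0,0,0.004],0.0]])

```text
t: 2.07
ee_pos: [533.3, 125.9, 28.4]
orientation: [-2.273, -2.164, 0.008]
ft_force: [-1.4, -0.1, 0.7]
width: 45.5
grasp_force: 0.0
```

```bash
python3 - <<'E'
from h import *
a=grab("wrist","pics/w1.png");rows((536,125,31),-3)
k=cv2.resize(a["pixels"][60:340,180:480],(640,600))
cv2.imwrite("pics/c3.png",k[:,:,::-1])
E
```

```text
t 2.12 ee [534.5 126.   30. ] q [0.21  0.609 1.891 0.    0.646 0.259] w 44.6
shift [-0.0031  0.0051 -0.0033] turn [-0.0025  0.0006  0.0021]
```

View pics/c3.png

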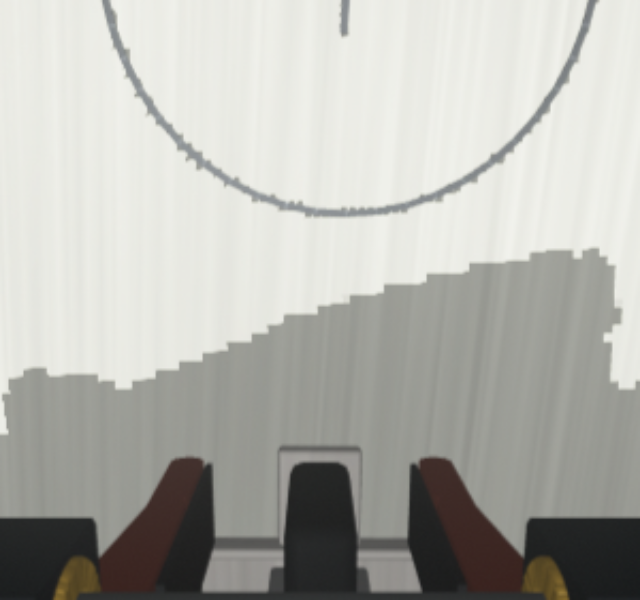

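The fingers straddle the lug (crop column 320, finger gap centre about 311, so roughly 2 mm off and still settling). Closing now.

step_arm(deltas=[[[0,0.003,0],[0,0,0],-1],[[0,0.003,0],[0,0,0],-1],[[0,0.003,0],[0,0,0],-1],[[0,0.003,0],[0,0,0],-1],[[0,0.003,0],[0,0,0],-1],[[0,0.003,0],[0,0,0],-1],[[0,0.003,0],[0,0,0],-1],[[0,0.003,0],[0,0,0],-1]])

```text
t: 2.78
ee_pos: [537.5, 124.8, 32.1]
orientation: [2.278, 2.163, 0.001]
ft_force: [-1.9, 1.4, 7.3]
width: 14.3
grasp_force: 30.0
```

```bash
python3 - <<'E'
from h import *
a=grab("top","pics/t1.png");o=get_obs();print(o["ft_force"],o["moment"],o["width"],o["grasp_force"])
# tray center is 74 mm behind grip point; cross target
C=np.array([545.7,242]);th=np.radians(87)
L=C+74*np.array([np.cos(th),np.sin(th)]);print(L);rows((L[0],L[1],o["ee_pos"][2]))
cv2.imwrite("pics/ct1.png",cv2.resize(a["pixels"][190:290,200:390],(800,421),interpolation=cv2.INTER_CUBIC)[:,:,::-1])
E
```

```text
[-2.75451326  0.36683502  5.49409521] [0.06385056 0.47308968 0.04303187] 13.618047687786005 29.96726006269455
[549.57286076 315.89858557]
t 2.83 ee [537.5 124.8  32.1] q [0.207 0.606 1.888 0.    0.647 0.258] w 13.6
shift [6.381e-01 7.200e-03 2.000e-04] turn [0. 0. 0.]
```

Gripped at 13.6 mm and 30 N. Now dragging smoothly along tool x, just short of 0.64 units.

step_arm(deltas=[[[0.008,0.0,0],[0,0,0],-1],[[0.025,0.0,0],[0,0,0],-1],[[0.055,0.001,0],[0,0,0],-1],[[0.095,0.001,0],[0,0,0],-1],[[0.14,0.002,0],[0,0,0],-1],[[0.185,0.002,0],[0,0,0],-1],[[0.23,0.003,0],[0,0,0],-1],[[0.275,0.003,0],[0,0,0],-1],[[0.32,0.004,0],[0,0,0],-1],[[0.365,0.004,0],[0,0,0],-1],[[0.41,0.005,0],[0,0,0],-1],[[0.455,0.005,0],[0,0,0],-1],[[0.5,0.006,0],[0,0,0],-1],[[0.545,0.006,0],[0,0,0],-1],[[0.585,0.006,0],[0,0,0],-1],[[0.615,0.007,0],[0,0,0],-1],[[0.63,0.007,0],[0,0,0],-1],[[0.638,0.007,0],[0,0,0],-1],[[0.638,0.007,0],[0,0,0],-1],[[0.638,0.007,0],[0,0,0],-1]])

```text
t: 4.5
ee_pos: [549.9, 315.9, 32.2]
orientation: [2.278, 2.163, 0.002]
ft_force: [-1.0, -0.0, 5.1]
width: 13.8
grasp_force: 30.0
```

```bash
python3 - <<'E'
from h import *
rows((549.6,315.9,32));o=get_obs();print(o["ft_force"],o["moment"],o["grasp_force"])
a=grab("top","pics/t2.png");s=grab("scene","pics/s2.png")
k=np.vstack([cv2.resize(a["pixels"][190:290,190:390],(600,300),interpolation=cv2.INTER_CUBIC),cv2.resize(s["pixels"][195:295,250:450],(600,300),interpolation=cv2.INTER_CUBIC)])
cv2.imwrite("pics/c4.png",k[:,:,::-1])
E
```

```text
t 4.5 ee [549.9 315.9  32.2] q [ 0.503  0.687  1.698 -0.     0.755  0.554] w 13.8
shift [-0.0002 -0.0011  0.0005] turn [0. 0. 0.]
[-1.04954193e+00 -3.18842556e-03  5.08694178e+00] [-0.13111582  0.29809276  0.11803487] 29.994702637195587
```

View pics/c4.png

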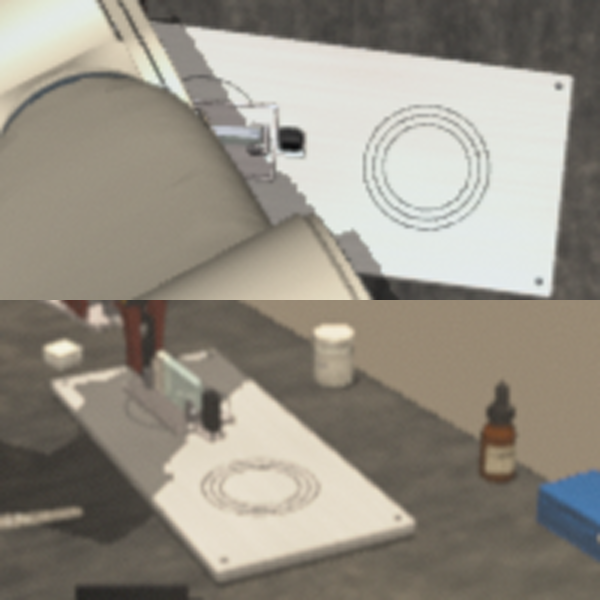

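The tray is over the single ring with the slide still standing: in the top crop its -y corners are at (276,104) and (274,180), and the rings are centred at (427,167). Checking the centre before I let go.

```bash
python3 - <<'E'
from h import *
b=load("pics/t2.png");b0=load("pics/t0.png")
f=lambda x,y,z:ray(b,190+x/3,190+y/3,z)
print("rings",f(427,167,18).round(1),"cross0",ray(b0,257,236,18).round(1))
A,B=f(277,104,26),f(274.5,180,26);print(A.round(1),B.round(1),((A+B)/2).round(1))
e=(A+B)/2;th=np.radians(87);print("center",(e[:2]+62*np.array([np.cos(th),np.sin(th)])).round(1))
l=f(291,138,63);print("lug b",l.round(1),"center", (l[:2]+74*np.array([np.cos(th),np.sin(th)])).round(1))
E
```

```text
rings [522.6  52.2  18. ] cross0 [544.2 240.9  18. ]
[572.5 178.   26. ] [508.6 178.8  26. ] [540.5 178.4  26. ]
center [543.8 240.3]
lug b [537.2 165.2  63. ] center [541.1 239.1]
```

The tray middle measures (543.8, 240.3) against the cross at (544.2, 240.9) in the same camera, so it is on the spot. Releasing, rising, and shifting over the clear half.

step_arm(deltas=[[[0,0,0],[0,0,0],0],[[0,0,0],[0,0,0],0],[[0,0,0],[0,0,0],0],[[0,0,0],[0,0,0],0],[[0,0,0],[0,0,0],0],[[0,0,-0.08],[0,0,0],0],[[0,0,-0.18],[0,0,0],0],[[0,0,-0.28],[0,0,0],0],[[0,0,-0.33],[0,0,0],0],[[-0.1,0,-0.33],[0,0,0],0],[[-0.2,0,-0.33],[0,0,0],0],[[-0.28,0,-0.33],[0,0,0],0],[[-0.28,0,-0.33],[0,0,0],0],[[-0.28,0,-0.33],[0,0,0],0]])

```text
t: 5.77
ee_pos: [545.2, 231.0, 130.4]
orientation: [-2.28, -2.161, -0.0]
ft_force: [1.0, 0.7, 1.1]
width: 43.5
grasp_force: 0.0
```

```bash
python3 - <<'E'
from h import *
a=grab("wrist","pics/w2.png");rows((545.3,232,32),-3)
k=cv2.resize(a["pixels"][180:420,160:480],(800,600),interpolation=cv2.INTER_CUBIC)
cv2.imwrite("pics/c5.png",k[:,:,::-1])
E
```

```text
t 5.82 ee [545.4 231.9 130.4] q [0.382 0.494 1.765 0.    0.882 0.434] w 43.7
shift [ 0.     -0.0004  0.3281] turn [ 0.0002 -0.0003 -0.0001]
```

View pics/c5.png

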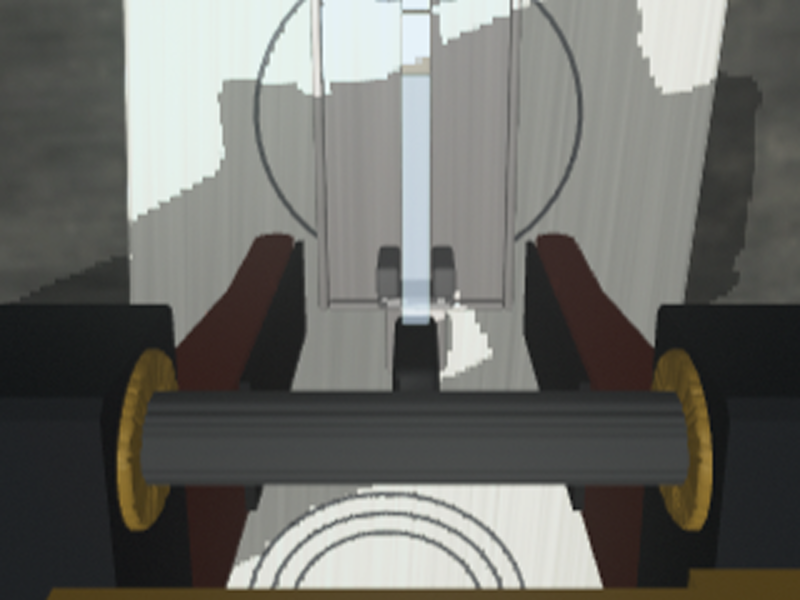

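The slide lies at crop columns 401-431, centred between the fingers. The frosted/clear boundary is at crop row 74 and the clear end at row 323. Checking along its length.

```bash
python3 - <<'E'
from h import *
a=load("pics/w2.png")
for u,v in((416,74),(416,323),(416,150),(416,12)):print(ray(a,160+u/2.5,180+v/2.5,63).round(1))
E
```

```text
[547.5 263.3  63. ]
[543.8 191.7  63. ]
[546.4 242.5  63. ]
[548.3 279.6  63. ]
```

step_arm(deltas=[[[0,0.001,0.08],[0,0,0],0],[[0,0.001,0.18],[0,0,0],0],[[0,0.001,0.26],[0,0,0],0],[[0,0.001,0.31],[0,0,0],0],[[0,0.001,0.328],[0,0,0],0],[[0,0.001,0.328],[0,0,0],0],[[0,0.001,0.328],[0,0,0],-1],[[0,0.001,0.328],[0,0,0],-1],[[0,0.001,0.328],[0,0,0],-1],[[0,0.001,0.328],[0,0,0],-1],[[0,0.001,0.328],[0,0,0],-1],[[0,0.001,0.328],[0,0,0],-1],[[0,0.001,0.328],[0,0,0],-1],[[0,0.001,0.328],[0,0,0],-1],[[0,0.001,0.328],[0,0,0],-1],[[0,0.001,0.328],[0,0,0],-1]])

```text
t: 7.15
ee_pos: [545.7, 231.9, 32.5]
orientation: [2.278, 2.163, 0.001]
ft_force: [-1.0, -0.4, 5.2]
width: 7.9
grasp_force: 30.0
```

```bash
python3 - <<'E'
from h import *
from scipy.optimize import least_squares
rows((545.3,232,180),-3);o=get_obs();print(o["ft_force"],o["moment"],o["grasp_force"])
D=[([1.173,.423,1.63,0,1.089,-.019],[231.1,580.7,222.7]),([.716,.289,1.876,0,.979,.126],[383.4,349.2,207.2]),([.216,.345,1.842,0,.956,.262],[525.9,127.8,189.3]),([.207,.606,1.888,0,.647,.258],[537.5,124.8,32.1]),([.503,.687,1.698,0,.755,.554],[549.9,315.9,32.2]),([.382,.494,1.765,0,.882,.434],[545.4,231.9,130.4])]
def f(p):
    r=[]
    for q,e in D:
        s=q[1]+q[2];r+=[p[0]+p[1]*np.sin(q[1])+p[2]*np.sin(s)+p[4]*np.cos(s)-np.hypot(*e[:2]),p[3]+p[1]*np.cos(q[1])+p[2]*np.cos(s)-p[4]*np.sin(s)-e[2]]
    return r
for m in(0,1):
    k=least_squares(lambda p:f([*p[:4],p[4]*m]),[0,400,400,50,0]);print(k.x.round(1),np.round(k.fun,1))
for q,e in D:print(np.round(np.degrees(np.arctan2(e[1],e[0]))-np.degrees(q[0]),2),end=" ")
E
```

```text
t 7.15 ee [545.7 231.9  32.5] q [ 0.382  0.645  1.794 -0.     0.701  0.433] w 7.9
shift [ 3.000e-04 -1.100e-03 -4.918e-01] turn [ 0.0004 -0.0002  0.0005]
[-0.97943558 -0.37940612  5.24186351] [-0.11555875  0.19060579 -0.06120988] 30.00093162059784
[-12.9 502.  474.5  -9.2   0. ] [-11.4   5.8   4.8  -0.9   3.   -0.3   7.5  -7.2  -2.9   1.6  -1.    1. ]
[ -0.6 566.1 484.9   0.9  78.4] [ 0.  -0.   0.  -0.2  0.   0.  -0.  -0.   0.1 -0.1 -0.1  0.3]
1.09 1.3 1.28 1.21 1.06 1.15
```

Slide gripped at 7.9 mm and 30 N. The arm fit is clean, so I can plan the lean with it. Lifting straight up first.

step_arm(deltas=[[[0,0,-0.015],[0,0,0],-1],[[0,0,-0.04],[0,0,0],-1],[[0,0,-0.08],[0,0,0],-1],[[0,0,-0.13],[0,0,0],-1],[[0,0,-0.19],[0,0,0],-1],[[0,0,-0.27],[0,0,0],-1],[[0,0,-0.36],[0,0,0],-1],[[0,0,-0.45],[0,0,0],-1],[[0,0,-0.53],[0,0,0],-1],[[0,0,-0.58],[0,0,0],-1],[[0,0,-0.58],[0,0,0],-1]])

```text
t: 8.07
ee_pos: [547.4, 232.7, 210.6]
orientation: [2.276, 2.162, 0.011]
ft_force: [0.6, -0.1, -1.2]
width: 7.7
grasp_force: 30.0
```

```bash
cat >> h.py <<'E'
from scipy.optimize import least_squares
LIM=np.array([[-3,3],[-.9,2.11],[.09,2.58],[-1.31,4.45],[.11,2.69],[-2.54,2.54]])
def fk(q,Lt=330.,s4=1,s6=1):
    s=q[1]+q[2]; r=-.6+566.1*np.sin(q[1])+484.9*np.sin(s)+78.4*np.cos(s); z=Lt+.9+566.1*np.cos(q[1])+484.9*np.cos(s)-78.4*np.sin(s)
    A=R.from_euler("z",q[0]); w=A.apply([r,11.9,z]); W=A*R.from_euler("y",s)*R.from_euler("z",s4*q[3])*R.from_euler("y",q[4])*R.from_euler("z",s6*q[5]+np.pi/2)
    return w+W.apply([0,0,Lt]),W
def ik(p,W,q0,**k):
    f=lambda q:(lambda a:np.r_[(a[0]-p)/100,(a[1].inv()*W).as_rotvec()])(fk(q,**k))
    return least_squares(f,np.clip(q0,LIM[:,0]+.01,LIM[:,1]-.01),bounds=(LIM[:,0],LIM[:,1]))
def goal(h,t,z=125,log=(472,-304),ext=0):
    "label normal heading h (deg), lean t deg from upright; TCP pose with label point over log at height z"
    a=np.radians(h);t=np.radians(t);n0=np.array([np.cos(a),np.sin(a),0]);u=np.array([0,0,1.])
    n=n0*np.cos(t)+u*np.sin(t); zt=n0*np.sin(t)-u*np.cos(t)   # tool z; tool y = n
    x=np.cross(n,-zt)                                          # slide x (z_slide=-tool z)
    W=R.from_matrix(np.stack([np.cross(n,zt),n,zt],1))
    # label rel. grip: x -44, y +4, z -8 (slide) ; frosted middle at mid thickness
    g=np.array([log[0],log[1],z])+44*x-8*zt; return g+19*zt,W
E
python3 - <<'E'
from h import *
o=get_obs();rows((545.3,232,205),-3);q0=np.array(o["qpos"])
p,W=fk(q0);print(p,o["ee_pos"],W.as_rotvec(),o["orientation"],o["width"])
for Lt in(270,330,390):
  for h in(-120,-90,-60,-33,0,30,60,90):
    for t in(55,):
        best=min((ik(*goal(h,t),np.array(s),Lt=Lt) for s in([-.6,.3,1.9,0,.9,0],[-.6,.3,1.9,1,.9,-1],[-.6,.3,1.9,-1,.9,1],[-.6,.3,1.9,3,.5,-2])),key=lambda r:r.cost)
        print(Lt,h,t,round(best.cost,4),best.x.round(2))
E
```

```text
t 8.07 ee [547.4 232.7 210.6] q [0.382 0.39  1.714 0.    1.031 0.433] w 7.7
shift [-0.0027 -0.0069  0.0187] turn [ 0.0044 -0.0021  0.0006]
[547.59024992 232.77020793 210.7801302 ] [547.37492228 232.68337501 210.63602736] [2.2759367  2.16165132 0.01068956] [2.2759367  2.16165132 0.01068956] 7.663592266898606
270 -120 55 0.0 [-0.2   0.65  1.9  -0.96  1.23  2.54]
270 -90 55 0.0061 [-0.25  0.56  2.08 -1.31  0.93  2.44]
270 -60 55 0.0684 [-0.47  0.41  2.14 -1.31  0.43  1.81]
270 -33 55 0.0231 [-0.82  0.46  2.24  2.37  0.46 -2.54]
270 0 55 0.0009 [-0.96  0.56  2.13  1.77  0.75 -2.54]
270 30 55 0.0 [-0.99  0.65  1.91  1.25  1.04 -2.45]
270 60 55 0.0 [-0.92  0.75  1.66  0.89  1.35 -2.46]
270 90 55 0.0012 [-0.8   0.83  1.46  0.6   1.64 -2.54]
330 -120 55 0.0007 [-0.13  0.71  1.84 -0.89  1.26  2.54]
330 -90 55 0.0036 [-0.14  0.61  2.1  -1.31  0.96  2.54]
330 -60 55 0.0758 [-0.38  0.43  2.17 -1.31  0.51  1.91]
330 -33 55 0.0326 [-0.88  0.47  2.31  2.31  0.49 -2.54]
330 0 55 0.0044 [-1.05  0.59  2.15  1.67  0.79 -2.54]
330 30 55 0.0 [-1.08  0.7   1.91  1.2   1.07 -2.52]
330 60 55 0.0 [-0.99  0.81  1.61  0.84  1.38 -2.49]
330 90 55 0.002 [-0.84  0.91  1.36  0.56  1.68 -2.54]
390 -120 55 0.0019 [-0.06  0.77  1.78 -0.82  1.29  2.54]
390 -90 55 0.0068 [-0.05  0.65  2.1  -1.23  0.97  2.54]
390 -60 55 0.0798 [-0.27  0.46  2.18 -1.31  0.61  2.05]
390 -33 55 0.0433 [-0.94  0.47  2.36  2.24  0.52 -2.54]
390 0 55 0.0095 [-1.15  0.61  2.17  1.56  0.81 -2.54]
390 30 55 0.0003 [-1.16  0.74  1.89  1.13  1.1  -2.54]
390 60 55 0.0 [-1.05  0.87  1.55  0.8   1.41 -2.52]
390 90 55 0.0026 [-0.88  0.99  1.24  0.54  1.73 -2.54]
```

The model matches the arm's orientation exactly. Outward leaning is blocked by the wrist limits, but leaning sideways (label heading about 30-60°) is reachable. I'll move to the notebook in stages with a partial tilt, which also gives me the tool length.

```bash
python3 - <<'E'
from h import *
p,W=goal(20,0,z=220);print(p); o=get_obs()
rows((o["ee_pos"]+p)/2,None,(lambda a,b:a*R.from_rotvec((a.inv()*b).as_rotvec()/2))(R.from_rotvec(o["orientation"]),W))
E
```

```text
[ 487.04888631 -345.34647531  209.        ]
t 8.07 ee [547.4 232.7 210.6] q [0.382 0.39  1.714 0.    1.031 0.433] w 7.7
shift [-9.673e-01 -5.080e-02 -6.000e-04] turn [ 0.0024 -0.0006 -0.1335]
```

step_arm(deltas=[[[-0.04,-0.002,0],[0,0,0],-1],[[-0.12,-0.006,0],[0,0,-0.02],-1],[[-0.23,-0.012,0],[0,0,-0.04],-1],[[-0.35,-0.018,0],[0,0,-0.06],-1],[[-0.47,-0.025,0],[0,0,-0.08],-1],[[-0.59,-0.03,0],[0,0,-0.1],-1],[[-0.71,-0.037,0],[0,0,-0.11],-1],[[-0.82,-0.043,0],[0,0,-0.12],-1],[[-0.91,-0.048,0],[0,0,-0.13],-1],[[-0.97,-0.05,0],[0,0,-0.134],-1]])

```text
t: 8.9
ee_pos: [513.1, -60.8, 204.3]
orientation: [-2.049, -2.378, 0.004]
ft_force: [0.1, 0.5, -0.3]
width: 7.8
grasp_force: 30.0
```

```bash
python3 - <<'E'
from h import *
rows(*(lambda g:(g[0],None,g[1]))(goal(35,20,z=220)))
E
```

```text
t 8.9 ee [513.1 -60.8 204.3] q [-1.410e-01  2.910e-01  1.881e+00 -1.000e-03  9.740e-01 -2.890e-01] w 7.8
shift [-0.907  -0.1789 -0.0176] turn [-0.2307  0.053  -0.3052]
```

step_arm(deltas=[[[-0.05,-0.01,0],[-0.012,0.003,-0.015],-1],[[-0.13,-0.026,0],[-0.03,0.007,-0.04],-1],[[-0.23,-0.045,0],[-0.06,0.013,-0.08],-1],[[-0.34,-0.067,0],[-0.09,0.02,-0.12],-1],[[-0.45,-0.09,-0.01],[-0.12,0.027,-0.16],-1],[[-0.56,-0.11,-0.01],[-0.15,0.034,-0.2],-1],[[-0.67,-0.13,-0.015],[-0.18,0.04,-0.235],-1],[[-0.77,-0.15,-0.015],[-0.2,0.046,-0.265],-1],[[-0.85,-0.167,-0.018],[-0.22,0.05,-0.29],-1],[[-0.9,-0.178,-0.018],[-0.23,0.053,-0.305],-1],[[-0.9,-0.178,-0.018],[-0.23,0.053,-0.305],-1]])

```text
t: 9.82
ee_pos: [500.7, -336.3, 209.3]
orientation: [1.363, 2.609, 0.462]
ft_force: [0.2, 1.0, -1.3]
width: 8.1
grasp_force: 30.0
```

```bash
python3 - <<'E'
from h import *
o=get_obs();q0=np.array(o["qpos"]);print(q0.round(3),o["ee_pos"],o["orientation"],o["width"])
for s in(1,-1):print(s,fk(q0,s4=s)[1].as_rotvec())
k=least_squares(lambda L:fk(q0,Lt=L[0])[0]-o["ee_pos"],[330]);Lt=k.x[0];print("Lt",Lt,k.fun)
for t in(50,55):
  for h in range(0,100,15):
    r=ik(*goal(h,t),np.array([-.95,.7,1.8,1,1.2,-2.3]),Lt=Lt);print(t,h,round(r.cost,4),r.x.round(2),np.minimum(r.x-LIM[:,0],LIM[:,1]-r.x).min().round(3))
E
```

```text
[-0.786  0.387  1.772  0.424  0.962 -1.635] [ 500.73584333 -336.27271955  209.26982478] [1.36298892 2.60943312 0.46152144] 8.144059106853087
1 [1.36298892 2.60943312 0.46152144]
-1 [-0.70672291 -2.89066146  0.49117938]
Lt 309.5405769450738 [-0.00521426 -0.04419118  0.16677324]
50 0 0.0002 [-0.99  0.55  2.16  1.72  0.7  -2.54] 0.0
50 15 0.0 [-1.02  0.6   2.04  1.41  0.84 -2.47] 0.072
50 30 0.0 [-1.02  0.64  1.91  1.15  0.99 -2.41] 0.125
50 45 0.0 [-0.99  0.7   1.77  0.96  1.15 -2.41] 0.129
50 60 0.0 [-0.94  0.75  1.65  0.81  1.31 -2.44] 0.098
50 75 0.0 [-0.88  0.8   1.53  0.68  1.45 -2.5 ] 0.037
50 90 0.0011 [-0.81  0.84  1.42  0.54  1.59 -2.54] 0.0
55 0 0.003 [-1.02  0.58  2.15  1.7   0.78 -2.54] 0.0
55 15 0.0002 [-1.05  0.63  2.04  1.46  0.92 -2.54] 0.0
55 30 0.0 [-1.05  0.68  1.91  1.22  1.06 -2.5 ] 0.043
55 45 0.0 [-1.01  0.73  1.77  1.02  1.22 -2.47] 0.07
55 60 0.0 [-0.96  0.79  1.63  0.86  1.37 -2.48] 0.058
55 75 0.0 [-0.9   0.84  1.51  0.72  1.52 -2.53] 0.012
55 90 0.0017 [-0.83  0.88  1.39  0.57  1.66 -2.54] 0.0
```

```bash
python3 - <<'E'
from h import *
g=goal(42,54,z=127);print(g[0]);rows(g[0],None,g[1])
E
```

```text
[ 508.0551314  -330.74365397  120.53436222]
t 9.82 ee [ 500.7 -336.3  209.3] q [-0.786  0.387  1.772  0.424  0.962 -1.635] w 8.1
shift [ 0.0013 -0.0728  0.2883] turn [-0.3943  0.051  -0.0674]
```

step_arm(deltas=[[[0,-0.003,0.01],[-0.015,0.002,-0.002],-1],[[0,-0.008,0.03],[-0.04,0.005,-0.007],-1],[[0,-0.015,0.06],[-0.08,0.01,-0.014],-1],[[0,-0.024,0.095],[-0.13,0.017,-0.022],-1],[[0,-0.033,0.13],[-0.18,0.023,-0.03],-1],[[0,-0.042,0.165],[-0.23,0.03,-0.039],-1],[[0,-0.05,0.2],[-0.275,0.036,-0.047],-1],[[0,-0.058,0.23],[-0.32,0.041,-0.054],-1],[[0,-0.065,0.255],[-0.35,0.046,-0.06],-1],[[0,-0.07,0.275],[-0.38,0.049,-0.065],-1],[[0,-0.073,0.288],[-0.394,0.051,-0.067],-1],[[0,-0.073,0.288],[-0.394,0.051,-0.067],-1],[[0,-0.073,0.288],[-0.394,0.051,-0.067],-1]])

```text
t: 10.9
ee_pos: [510.0, -327.0, 121.9]
orientation: [1.02, 2.298, 1.17]
ft_force: [0.1, 1.4, -0.8]
width: 7.8
grasp_force: 30.0
```

```bash
python3 - <<'E'
from h import *
g=goal(42,54,z=127);rows(g[0],None,g[1]);o=get_obs();print(o["ft_force"],o["grasp_force"])
b=grab("top","pics/t3.png");s=grab("scene","pics/s3.png")
print("log",proj(b,(472,-304,13)),proj(s,(472,-304,13)),"label",proj(b,(472,-304,127)),proj(s,(472,-304,127)))
k=np.hstack([cv2.resize(b["pixels"][195:345,400:550],(400,400),interpolation=cv2.INTER_CUBIC),cv2.resize(s["pixels"][200:400,320:520],(400,400),interpolation=cv2.INTER_CUBIC)])
cv2.imwrite("pics/c6.png",k[:,:,::-1])
E
```

```text
t 10.9 ee [ 510.  -327.   121.9] q [-1.011  0.708  1.797  1.043  1.171 -2.452] w 7.8
shift [-0.0049 -0.0114 -0.008 ] turn [-0.0006 -0.0021  0.0003]
[ 0.05821371  1.3828973  -0.83846872] 29.999771118164062
log [473.5, 268.0] [405.2, 333.5] label [492.1, 262.3] [408.5, 287.4]
```

View pics/c6.png

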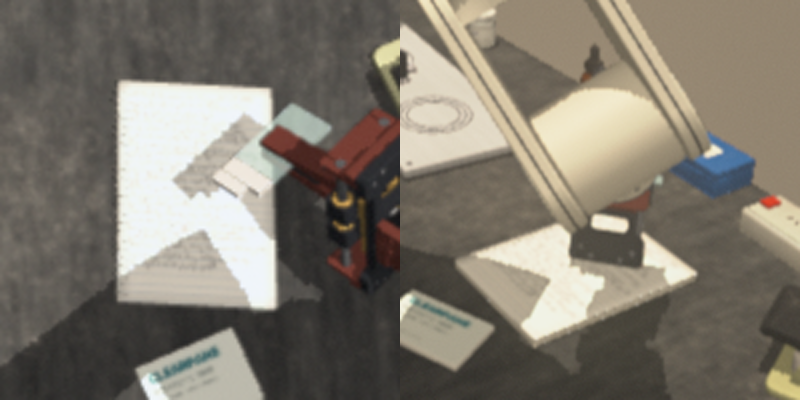

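The top crop shows the frosted end at (245,175), full-frame (492,261), against a predicted (492,262). That puts it over the notebook middle with the label face up. I'll let it settle, then check the tray and the grip.

step_arm(deltas=[[[0,0,0],[0,0,0],-1],[[0,0,0],[0,0,0],-1],[[0,0,0],[0,0,0],-1],[[0,0,0],[0,0,0],-1],[[0,0,0],[0,0,0],-1],[[0,0,0],[0,0,0],-1]])

```text
t: 11.5
ee_pos: [510.4, -327.8, 122.7]
orientation: [1.017, 2.296, 1.169]
ft_force: [-0.1, 0.7, -0.7]
width: 7.9
grasp_force: 30.0
```

```bash
python3 - <<'E'
from h import *
g=goal(42,54,z=127);rows(g[0],None,g[1]);o=get_obs();print(np.abs(o["qvel"]).max())
b=grab("top","pics/t4.png");w=grab("wrist","pics/w4.png")
k=np.vstack([np.hstack([cv2.resize(b["pixels"][190:290,200:390],(400,300),interpolation=cv2.INTER_CUBIC),cv2.resize(b["pixels"][220:310,440:560],(400,300),interpolation=cv2.INTER_CUBIC)]),np.hstack([cv2.resize(w["pixels"],(400,300)),cv2.resize(b["pixels"][130:260,140:400],(400,300))])])
cv2.imwrite("pics/c7.png",k[:,:,::-1])
E
```

```text
t 11.5 ee [ 510.4 -327.8  122.7] q [-1.011  0.707  1.796  1.044  1.172 -2.453] w 7.9
shift [-0.002  -0.0132 -0.0057] turn [-0.0001 -0.0011  0.0019]
0.0034936693951775483
```

View pics/c7.png

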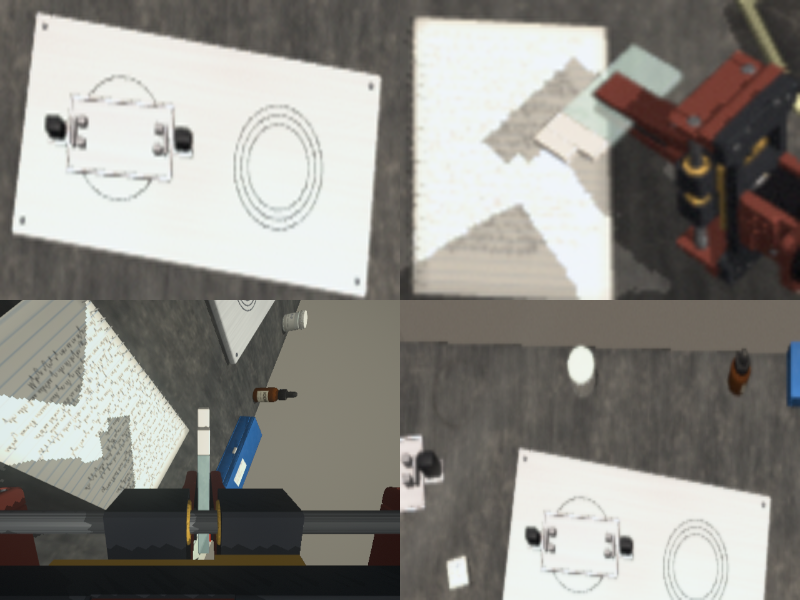

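The tray sits centred in the rest ring and is now empty, the bystanders are where they were, and the slide is steady with its frosted, notched end over the notebook middle, label up at 54° lean. Handing in.

```bash
python3 -c "
from workcell import *
print(close_job())"
```

```text
the job is handed in; nothing more can be done
None
```

The job is handed in, with no verdict returned: the tray was slid onto the rest spot (about 1 mm off the cross by camera), and the arm is holding the slide by its clear glass, label face up and leaned about 54°, with the frosted end over the notebook middle about 13 cm up.

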